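# Shut the tip box and slide its tray home

## Task

Put the pipette tips away: with the fingertips, push the open lid of the tip box in the pulled-out tray over until it falls shut, and only then push the front of that tray until the tray is fully home in its housing. Only push: do not pick up or lift the tip box, and leave the vial, the small bottle and the beaker standing where they are.

Things in the scene. Friction and masses are not known exactly. Their poses are not given: they have to be found in the camera images.
- station: white storage housing fixed on the worktop, 145 mm deep (x), 104 wide (y), 96 high, open at its front. Origin: centre of its underside. Its own -x axis is the direction in which the tray comes out (towards the robot, turned by the yaw); its own +y is the side to which the lid stands open (left, seen from the robot).
- tray (a joint): how far the tray is pulled out of the housing along the station's -x, in m: 0 = fully home, about 0.136 at the start, stop at 0.15. The tray has no spring: it needs 2 to 5 N to push and stays where it is left. It has 26 mm high side walls and an 88 mm high front panel. The tip box lies loose in it and is carried along.
- tray_front (a point): point on the outer face (towards the robot) of the tray's white front panel, moving with the tray; at mid width, 55 mm above the worktop. The panel is 104 wide, 8 thick, and reaches from 4 to 92 mm above the worktop; a lip 50 wide sticks 5 mm out of the face along its top edge (84 to 90 mm above the worktop). Its axes are the station's, so pushing along +x closes the tray.
- tip_box: pipette tip box, blue lower part full of tips, clear-sided lid with a white top plate: 71 x 118 x 67 mm with the lid shut, about 0.25 kg, lying loose in the tray with its long side (its own y) along the tray's travel. Origin: centre of its underside, 8 mm above the worktop when it lies in the tray. Its own +x (within a few degrees the station's +y) points to the hinge side.
- tip_box_lid (a joint): lid angle in rad: 0 = shut, 1.92 = fully open at its stop (1.8 to 1.92 at the start), leaning outwards over the tray's left side. The hinge line is parallel to the tip box's y, 34 mm from its origin along its +x and 41 mm above its underside (49 mm above the worktop). No spring: pushed back across the box to less than about 1.0 rad it falls shut by itself, otherwise it falls open again. The open lid is too tall to pass into the housing.
- lid_edge (a point): middle of the free edge of the lid's flat top plate (outer face), 69 mm from the hinge side and 118 mm long, moving with the lid. At the start it is the highest part of the open lid, about 105 mm above the worktop; the outer face then looks to the station's +y and down, away from the box, and its foot lies about 22 mm nearer the box than its top edge.
- vial: loose small glass vial, 23 mm across, 56 high, standing in front of and to the left of the tray. Origin: centre of its underside. Not to be moved.
- iodine_bottle: loose small brown bottle, 42 mm across, 90 high, standing to the left of the housing. Origin: centre of its underside. Not to be moved.
- beaker: loose small beaker, 44 mm across, 58 high, standing to the right of the tray. Origin: centre of its underside. Not to be moved.

How it is judged:
By the outcome, as a careful person would: the job done as asked, in the order asked, and still so for the second after the job is handed in, with the robot touching nothing.
It also fails if it takes over 48 s, if anything falls off the work surface, if the arm or the gripper's body presses on something with over 40 N, if the wrist force passes 120 N, or if a joint passes its speed limit or range.

## Robot

A 7-joint arm with a two-finger parallel gripper is mounted at the origin on a cart in front of the work surface, level with it; the furniture and walls round the work are solid. World frame = base frame: x ahead of the robot, y to its left, z up, the work surface at z = 0. Lengths are in m, angles in rad, forces in N, time in s.
With the tool pointing down it reaches from about 0.4 to 0.85 m from the base axis. Payload 4.5 kg.
Tool frame: the origin (TCP) lies on the centre line of the jaws, within the pads' length; the fingertips stand 25 mm ahead of it and the grasp point (between the pads) lies 6 mm ahead of it; z points along the fingers, y is the direction in which the jaws open and shut (so a half turn about z gives the same grasp; the last joint's range is limited). The gripper opens to 88 mm and grips with 3 to 60 N. Pads are 18 mm wide; open, the fingers measure 123 mm over their backs; the gripper's body (75 mm by 187 mm) begins 45 mm behind the grasp point.
Start: joints at [-1.27, 0.689, -0.195, 1.565, 0.157, 0.902, -0.215], TCP at [0.165, 0.603, 0.264] pointing down, gripper open.
Joint ranges: [-3.01, 3.01], [-0.46, 2.08], [-1.47, 1.51], [0.13, 2.56], [-1, 4.14], [0.04, 2.09], [-2.66, 2.66]. Speed limits (rad/s): [2.57, 2.57, 3.14, 3.14, 3.14, 3.14, 3.14].

## Interface

Orientations are given as a unit quaternion [x, y, z, w].
In Python, from plant import r, eyes gives the robot as it stands.
- The arm moves only by the tool servo_tool, never from a script. Its argument "deltas" is a list of rows, each an object of numbers: "dx", "dy", "dz": the shift along the tool's x, y, z in units of 60 mm (1.0 is 60 mm); "ax", "ay", "az": the turn, a rotation vector about the tool's x, y, z in units of 6 degrees (1.0 is 6 degrees); "hand": the finger opening in mm, from 0 to 88.1. A call has 1 to 10 rows; each row is the pose to reach, as a shift and turn from the pose commanded when the call began, along the tool's axes at that moment; what a row does not reach only later rows make up. A row lasts 1/8 s, in which the tool goes at most 62.5 mm and 10.7 degrees, less where a joint would pass 70% of its speed; a pose out of reach is approached as far as the arm can. A call with a gripper value outside its range is refused whole. The fingers move at their own pace and stop on an object; "newtons" is the grip in N (left out, the last holds). Time passes only in rows, so rows that repeat a pose let the fingers close. It gives the time, the measured TCP pose, the force and the opening at its end, in the units of the state.
- r.get_state(): the state, without advancing time (a new reading comes with each control period).
- eyes.snapshot(name): name is "side" or "top"; returns (picture, depth): 480x640x3 uint8, red, green, blue; 480x640 float32, m along the optical axis (not along the pixel's ray), 0 where there is no reading.
- eyes.camera_model(name): a dict with "fx", "fy", "cx", "cy" (pixels), "k1" (the pictures are not rectified: a ray, as slopes to the right and down, at radius r is drawn at 1 + k1 r^2 times it, then the intrinsics apply), "pose" (4x4, takes a point from camera to world coordinates). Camera axes: x right, y up, looking along -z (the intrinsics and any distortion apply to the point x, -y, -z); pixel columns grow to the right and rows downward; lengths in m; the calibration is good to about 2 mm. A picture is of the moment at which its call begins. camera_model takes no time and is no camera call.
- r.finish_job(): hands the job in, once; it reports no verdict.
The state is a dict: "clock": time; "q": joint angles; "qd": joint speeds; "joint_torque": joint torques, N m; "tool_pos": TCP position; "eef_rot": TCP orientation; "contact_force": force on the tool from outside, world axes, zero at the start; "moment": the same for the moment, N m; "opening": opening from 0.0 (shut) to 1.0 (fully open).
Only numpy, scipy, OpenCV 4.12 (cv2) and the standard library are available. Lean on these libraries where they do the work, as an engineer would, in place of code of your own. Each camera call takes 0.05 s, during which the arm holds its last target.

## Working session

There is one attempt and no reset: what is moved stays moved. The work goes in short steps, Python scripts to look and compute and a tool call to move; the robot and the scene stay as the last step left them, time stands still between calls to the robot, and variables do not carry over. Pictures are saved under pics/ and viewed, and the job is handed in when it is done.

Besides the shell and the picture viewer there is one more tool, called after ">>>" by a JSON object that holds its "name" and its "arguments", one argument or row to a line. servo_tool: Moves the arm, as the interface text tells. Its arguments: {"type":"object","properties":{"deltas":{"type":"array","items":{"type":"object","properties":{"dx":{"type":"number"},"dy":{"type":"number"},"dz":{"type":"number"},"ax":{"type":"number"},"ay":{"type":"number"},"az":{"type":"number"},"hand":{"type":"number"}}}},"newtons":{"type":"number"}},"required":["deltas"]}

```bash
mkdir -p pics; ls; cat > h.py <<'E'
from plant import r, eyes
import numpy as np, cv2
def grab(n,tag):
    p,d=eyes.snapshot(n); cv2.imwrite(f'pics/{tag}.png',cv2.cvtColor(p,cv2.COLOR_RGB2BGR)); np.savez(f'pics/{tag}.npz',p=p,d=d); return p,d
def world(n,d,u=None,v=None):
    c=eyes.camera_model(n); 
    if u is None:
        v,u=np.mgrid[0:480,0:640].astype(float)
        dd=d
    else:
        u=np.asarray(u,float);v=np.asarray(v,float);dd=d
    K=np.array([[c['fx'],0,c['cx']],[0,c['fy'],c['cy']],[0,0,1]])
    pts=cv2.undistortPoints(np.stack([u.ravel(),v.ravel()],1)[:,None],K,np.array([c['k1'],0,0,0,0.])).reshape(u.shape+(2,))
    P=np.stack([pts[...,0]*dd,-pts[...,1]*dd,-dd*np.ones_like(pts[...,0])],-1)
    T=np.array(c['pose']); return P@T[:3,:3].T+T[:3,3]
def onplane(n,u,v,z):
    c=eyes.camera_model(n); o=np.array(c['pose'])[:3,3]
    p=world(n,np.ones(np.shape(u)),u,v)-o
    return o+p*((z-o[2])/p[...,2])[...,None]
E
python3 - <<'E'
from h import *
for n in('side','top'): grab(n,n+'0'); print(eyes.camera_model(n))
print(r.get_state())
E
```

```text
pics
{'fx': 497.8722670453939, 'fy': 497.8722670453939, 'cx': 319.61138191611354, 'cy': 236.75444058055814, 'k1': -0.02107567005728469, 'pose': array([[ 0.83333684,  0.2526468 , -0.49164958,  0.10011124],
       [-0.5522962 ,  0.41720503, -0.72174017, -0.33936316],
       [ 0.02277333,  0.87298887,  0.48720818,  0.53491793],
       [ 0.        ,  0.        ,  0.        ,  1.        ]])}
{'fx': 553.2058039854568, 'fy': 553.2058039854568, 'cx': 329.17530063416507, 'cy': 236.4293411791675, 'k1': -0.17530629815324236, 'pose': array([[ 0.00636614,  0.9809482 , -0.19416516,  0.35666241],
       [-0.99997385,  0.00557866, -0.00460225,  0.29924727],
       [-0.00343139,  0.19418938,  0.98095806,  1.01996363],
       [ 0.        ,  0.        ,  0.        ,  1.        ]])}
{'clock': 0.1, 'q': array([-1.27021944,  0.68990056, -0.19454819,  1.56621522,  0.15725631,
        0.90249398, -0.21509944]), 'qd': array([ 0.00104873, -0.00194592, -0.00189717, -0.00237584, -0.00211943,
       -0.00011717, -0.00016028]), 'joint_torque': array([-2.99159663e-03, -5.28504968e+01, -1.27118178e+00, -1.53840548e+01,
       -5.25123964e-02,  1.91464169e-03,  5.02980254e-05]), 'tool_pos': array([0.16464278, 0.60238874, 0.26299723]), 'eef_rot': array([ 1.32959297e-01,  9.91121163e-01, -8.11655715e-04, -7.58133889e-05]), 'contact_force': array([ 0.34679081, -0.49520211, -0.02569872]), 'moment': array([-0.02724271, -0.00869989,  0.02085328]), 'opening': 0.9990654521233355}
```

View pics/side0.png

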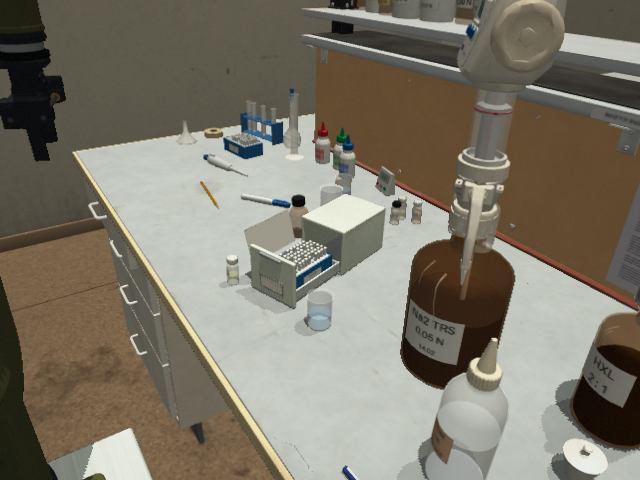

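View pics/top0.png

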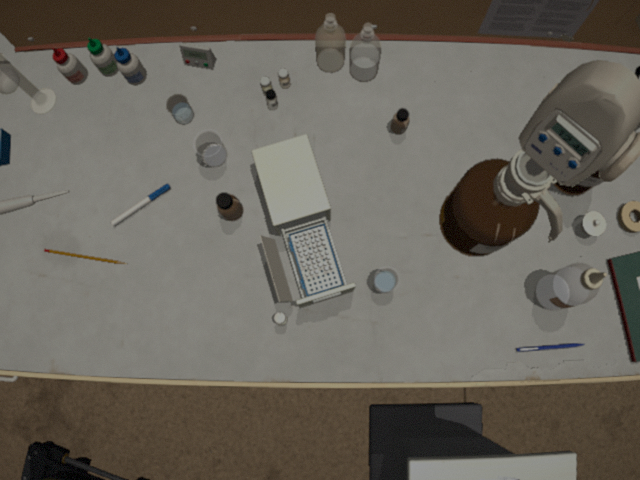

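The top view shows the housing top near (290,180), the open lid at (262–290, 237–302), the tray front at (325,297), the vial at (280,318), the bottle at (229,207) and the beaker at (384,281). Next I measure these.

```bash
python3 - <<'E'
from h import *
a=np.load('pics/top0.npz');p,d=a['p'],a['d']
W=world('top',d)
x0,x1,y0,y1=0.3,0.75,0.1,0.7
c=cv2.resize(cv2.cvtColor(p,cv2.COLOR_RGB2BGR)[120:340,200:410],None,fx=3.6,fy=2.7*1.0,interpolation=cv2.INTER_CUBIC)
c=cv2.resize(cv2.cvtColor(p,cv2.COLOR_RGB2BGR)[125:335,200:410],None,fx=2.8,fy=2.8,interpolation=cv2.INTER_CUBIC)
cv2.imwrite('pics/topc.png',c)
b=np.load('pics/side0.npz');cv2.imwrite('pics/sidec.png',cv2.resize(cv2.cvtColor(b['p'],cv2.COLOR_RGB2BGR)[180:340,210:400],None,fx=3.6,fy=3.6,interpolation=cv2.INTER_CUBIC))
# housing top
m=(abs(W[...,2]-0.096)<0.008)&(d>0)
n,l,s,_=cv2.connectedComponentsWithStats(m.astype(np.uint8))
k=1+np.argmax(s[1:,4]);
for k in range(1,n):
    if s[k,4]>60: print(k,s[k],W[l==k].mean(0))
k=l[180,290]; P=W[l==k]; hull=onplane('top',*[np.argwhere(l==k)[:,i].astype(float) for i in(1,0)],0.096)
rect=cv2.minAreaRect(hull[:,:2].astype(np.float32)); print(rect, P[:,2].mean())
for nm,(u,v) in dict(vial=(280,318),bottle=(229,207),beaker=(384,281),lid=(275,265),edge=(264,245),edge2=(275,295),front=(325,297)).items():
    print(nm,W[v,u])
E
```

```text
1 [   0    6  639   23 2906] [0.98403384 0.32939675 0.09598186]
4 [315  24  31  29 293] [0.90965903 0.30579023 0.09769761]
6 [350  33  31  30 288] [0.88961356 0.23979964 0.09776799]
7 [ 87  39  15  16 152] [0.91511323 0.76425112 0.09664689]
8 [114  47  17  16 162] [0.89214854 0.70376568 0.09694903]
10 [ 52  48  16  15 149] [0.89905308 0.83658348 0.0963633 ]
15 [17 78 12 12 63] [0.84186329 0.90636942 0.09609777]
16 [ 251  135   80   92 4702] [0.64021191 0.37197177 0.09550226]
21 [216 193  15  14 109] [0.60613552 0.48994374 0.08964212]
22 [448 195  50  56 188] [0.54952383 0.07226735 0.09616894]
23 [261 235  24  67 218] [0.48412638 0.39932814 0.09589863]
26 [552 267  23  39 159] [ 0.44951585 -0.09226441  0.09595414]
28 [296 283  60  22 346] [0.44182926 0.30929338 0.09105761]
((0.6412590742111206, 0.372528612613678), (0.14475299417972565, 0.10484593361616135), 17.710182189941406) 0.09550225556152954
vial [0.40267951 0.38817976 0.05606383]
bottle [0.59558322 0.4813465  0.07610305]
beaker [0.47197046 0.20420053 0.02494895]
lid [0.49217021 0.39648896 0.07967783]
edge [0.5225809 0.4134307 0.1040682]
edge2 [ 0.44777798  0.40362634 -0.00166496]
front [0.43701377 0.3099814  0.08879904]
```

View pics/topc.png

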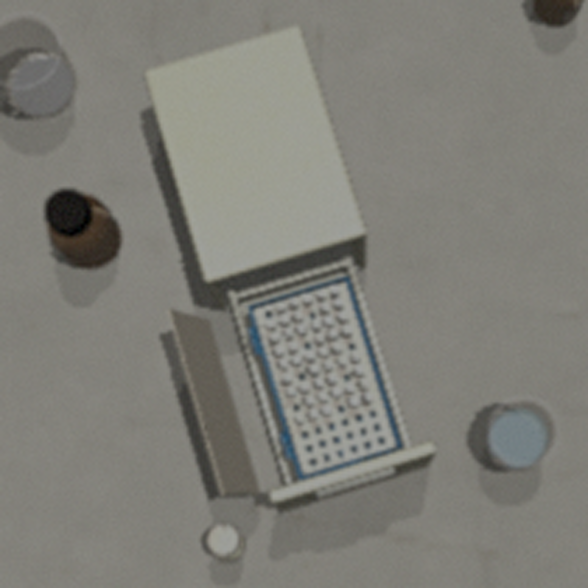

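View pics/sidec.png

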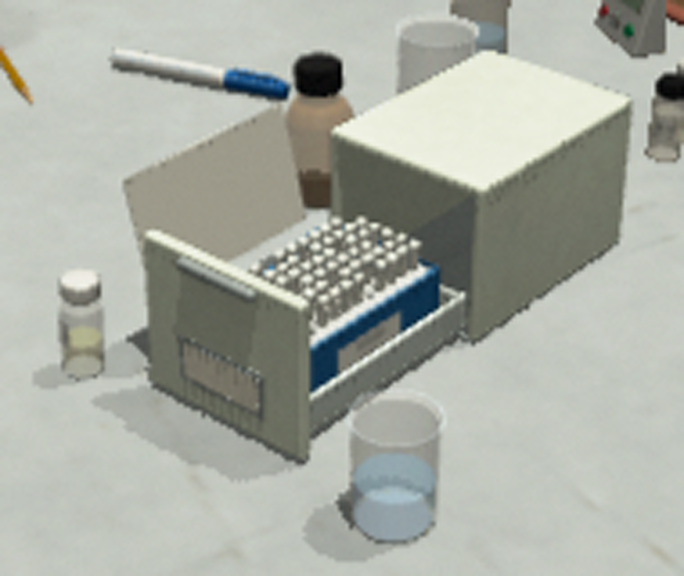

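```bash
cat >> h.py <<'E'
C=np.array([0.6412,0.3725,0]); YAW=np.deg2rad(17.7)
def S(W):  # world->station
    R=np.array([[np.cos(YAW),-np.sin(YAW),0],[np.sin(YAW),np.cos(YAW),0],[0,0,1]]); return (W-C)@R
def toW(s):
    R=np.array([[np.cos(YAW),-np.sin(YAW),0],[np.sin(YAW),np.cos(YAW),0],[0,0,1]]); return np.asarray(s)@R.T+C
def delta(s,turn=True):
    from scipy.spatial.transform import Rotation as Ro
    st=r.get_state(); R=Ro.from_quat(st['eef_rot']).as_matrix()
    return R.T@(toW(s)-st['tool_pos'])/0.06
E
python3 - <<'E'
from h import *
from scipy.spatial.transform import Rotation as Ro
a=np.load('pics/top0.npz');W=S(world('top',a['d']))
Z=W[...,2]; sub=np.zeros(Z.shape,bool); sub[230:305,255:296]=1
for lo,hi in((.045,.06),(.06,.075),(.075,.09),(.09,.1),(.1,.106),(.106,.12)):
    m=sub&(Z>lo)&(Z<hi); P=W[m]
    if len(P): print(lo,len(P),P.min(0).round(3),P.max(0).round(3),np.median(P,0).round(3))
m=np.zeros(Z.shape,bool); m[280:305,290:360]=1; m&=(Z>.08)&(Z<.1); P=W[m]; print('front',P.min(0),P.max(0),np.median(P,0))
b=np.load('pics/side0.npz');Q=S(world('side',b['d']));q=Q[230:305,245:310].reshape(-1,3)
q=q[(abs(q[:,0]+.213)<.012)&(abs(q[:,1])<.045)&(q[:,2]>.02)&(q[:,2]<.08)]; print('face side',len(q),np.median(q,0),q.std(0))
h=Q[195:235,320:370].reshape(-1,3); print('housetop side z',np.median(h,0))
for nm,(u,v) in dict(vial=(280,317),bottle=(224,201)).items(): print(nm,W[v,u])
s=[-.141,.14,.15]; print(toW(s),delta(s)); R=Ro.from_quat(r.get_state()['eef_rot']).as_matrix()
print(np.rad2deg(np.arctan2(R[1,1],R[0,1])))
E
```

```text
0.045 301 [-0.199  0.019  0.045] [-0.07   0.064  0.06 ] [-0.115  0.06   0.05 ]
0.06 183 [-0.199  0.022  0.06 ] [-0.083  0.068  0.075] [-0.141  0.065  0.068]
0.075 207 [-0.2    0.066  0.075] [-0.082  0.072  0.09 ] [-0.142  0.069  0.082]
0.09 144 [-0.199  0.071  0.09 ] [-0.083  0.076  0.1  ] [-0.141  0.073  0.095]
0.1 91 [-0.199  0.074  0.1  ] [-0.082  0.078  0.106] [-0.135  0.075  0.104]
0.106 59 [-0.199  0.075  0.106] [-0.083  0.078  0.112] [-0.147  0.077  0.107]
front [-0.21687943 -0.05223216  0.08138101] [-0.20353579  0.05163451  0.09581207] [-2.09389906e-01 -6.09170451e-05  9.06107558e-02]
face side 1068 [-0.21089203 -0.00263753  0.05043462] [0.00099181 0.02607286 0.01712113]
housetop side z [-0.0005147  -0.00476349  0.09599798]
vial [-0.22087073  0.08689384  0.05697721]
bottle [-0.00041977  0.12205194  0.08691051]
[0.4643101  0.46300395 0.15      ] [-5.4300117  -0.92154737  1.88514696]
74.7187269336956
```

>>> {"name": "servo_tool", "arguments": {
  "deltas": [
    {"dx": -0.9,"dy": -0.15,"dz": 0.2,"az": -0.9,"hand": 0},
    {"dx": -1.8,"dy": -0.3,"dz": 0.4,"az": -1.8,"hand": 0},
    {"dx": -2.7,"dy": -0.45,"dz": 0.7,"az": -2.7,"hand": 0},
    {"dx": -3.6,"dy": -0.6,"dz": 1.0,"az": -3.6,"hand": 0},
    {"dx": -4.5,"dy": -0.75,"dz": 1.4,"az": -4.5,"hand": 0},
    {"dx": -5.4,"dy": -0.9,"dz": 1.9,"az": -5.5,"hand": 0},
    {"dx": -5.43,"dy": -0.92,"dz": 1.9,"az": -5.5,"hand": 0},
    {"dx": -5.43,"dy": -0.92,"dz": 1.9,"az": -5.5,"hand": 0},
    {"dx": -5.43,"dy": -0.92,"dz": 1.9,"az": -5.5,"hand": 0}
  ]
}}

```text
schema error: expected keys dx, dy, dz, ax, ay, az, hand
```

```bash
python3 - <<'E'
from h import *
st=r.get_state(); print(st['clock'],S(st['tool_pos']),st['eef_rot'],st['opening'],st['contact_force'])
print(delta([-.141,.14,.118]),delta([-.141,.085,.118]))
grab('side','side1')
E
```

```text
0.1 [-0.38410393  0.36389529  0.26299723] [ 1.32959297e-01  9.91121163e-01 -8.11655715e-04 -7.58133889e-05] 0.9990654521233355 [ 0.34679081 -0.49520211 -0.02569872]
[-5.42997674 -0.92067854  2.41847958] [-5.9289778  -1.68962201  2.41976495]
```

View pics/side1.png

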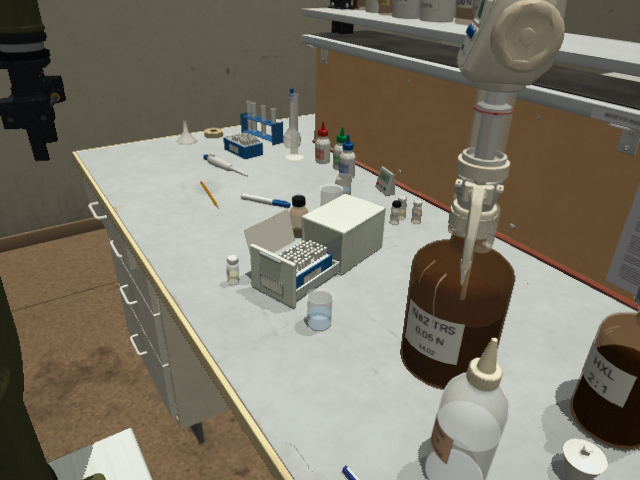

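The call was refused because every row needs all seven keys. The scene is unchanged, with the arm still at the upper left of the picture.

>>> {"name": "servo_tool", "arguments": {
  "deltas": [
    {"dx": -0.9,"dy": -0.15,"dz": 0.2,"ax": 0,"ay": 0,"az": -0.9,"hand": 0},
    {"dx": -1.8,"dy": -0.3,"dz": 0.4,"ax": 0,"ay": 0,"az": -1.8,"hand": 0},
    {"dx": -2.7,"dy": -0.45,"dz": 0.7,"ax": 0,"ay": 0,"az": -2.7,"hand": 0},
    {"dx": -3.6,"dy": -0.6,"dz": 1.0,"ax": 0,"ay": 0,"az": -3.6,"hand": 0},
    {"dx": -4.5,"dy": -0.75,"dz": 1.4,"ax": 0,"ay": 0,"az": -4.5,"hand": 0},
    {"dx": -5.4,"dy": -0.9,"dz": 1.9,"ax": 0,"ay": 0,"az": -5.5,"hand": 0},
    {"dx": -5.43,"dy": -0.92,"dz": 1.9,"ax": 0,"ay": 0,"az": -5.5,"hand": 0},
    {"dx": -5.43,"dy": -0.92,"dz": 1.9,"ax": 0,"ay": 0,"az": -5.5,"hand": 0},
    {"dx": -5.43,"dy": -0.92,"dz": 1.9,"ax": 0,"ay": 0,"az": -5.5,"hand": 0}
  ]
}}

```text
clock: 1.27
tool_pos: [0.4626, 0.4657, 0.1506]
eef_rot: [-0.155, 0.988, 0.001, -0.0]
contact_force: [0.2, 0.2, -0.2]
opening: 0.01
```

```bash
python3 - <<'E'
from h import *
st=r.get_state(); print(st['clock'],S(st['tool_pos']),st['eef_rot'],st['opening'],st['contact_force'])
print(delta([-.141,.14,.118]),delta([-.141,.085,.118]))
grab('side','side2')
E
```

```text
1.275 [-0.14176917  0.14306859  0.15057319] [-1.55318723e-01  9.87863888e-01  1.01167302e-03 -9.62037177e-05] 0.010098711923568255 [ 0.20306001  0.24311795 -0.22010681]
[-0.01259974 -0.05228232  0.54278317] [-0.00987089 -0.96894304  0.54092322]
```

View pics/side2.png

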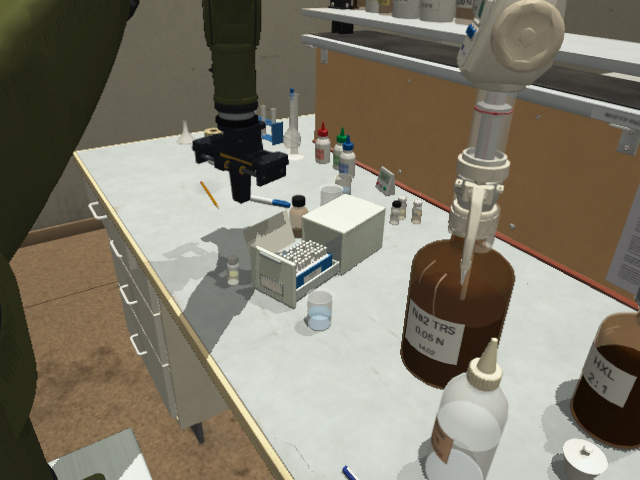

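The jaws are lined up and the fingertips (240,195) are left of the lid. Now I lower them and start pushing.

>>> {"name": "servo_tool", "arguments": {
  "deltas": [
    {"dx": 0,"dy": -0.05,"dz": 0.3,"ax": 0,"ay": 0,"az": 0,"hand": 0},
    {"dx": 0,"dy": -0.1,"dz": 0.62,"ax": 0,"ay": 0,"az": 0,"hand": 0},
    {"dx": 0,"dy": -0.3,"dz": 0.62,"ax": 0,"ay": 0,"az": 0,"hand": 0},
    {"dx": 0,"dy": -0.5,"dz": 0.62,"ax": 0,"ay": 0,"az": 0,"hand": 0},
    {"dx": 0,"dy": -0.65,"dz": 0.62,"ax": 0,"ay": 0,"az": 0,"hand": 0},
    {"dx": 0,"dy": -0.8,"dz": 0.62,"ax": 0,"ay": 0,"az": 0,"hand": 0},
    {"dx": 0,"dy": -0.95,"dz": 0.62,"ax": 0,"ay": 0,"az": 0,"hand": 0},
    {"dx": 0,"dy": -1.1,"dz": 0.62,"ax": 0,"ay": 0,"az": 0,"hand": 0},
    {"dx": 0,"dy": -1.2,"dz": 0.62,"ax": 0,"ay": 0,"az": 0,"hand": 0}
  ]
}}

```text
clock: 2.45
tool_pos: [0.4867, 0.3942, 0.1125]
eef_rot: [-0.154, 0.988, -0.0, -0.0]
contact_force: [-0.6, 1.5, 1.6]
opening: 0.001
```

```bash
python3 - <<'E'
from h import *
st=r.get_state(); print(st['clock'],S(st['tool_pos']),st['contact_force'])
grab('side','side3')
E
```

```text
2.45 [-0.14059289  0.06766308  0.11246448] [-0.60612547  1.51918467  1.61592444]
```

View pics/side3.png

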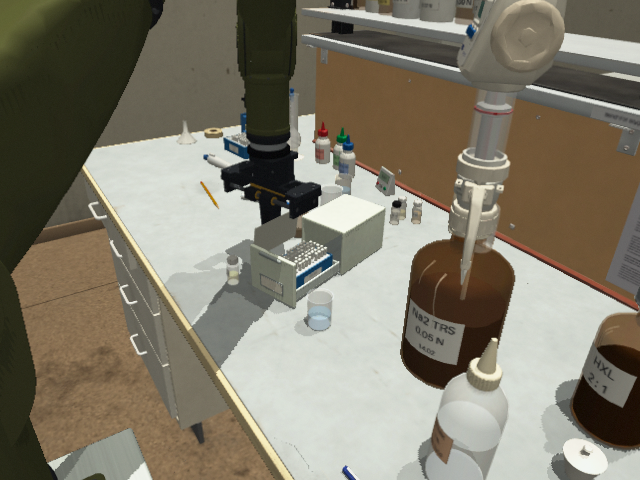

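The lid (275,235) is now about upright, with contact force under 3 N. I keep pushing.

>>> {"name": "servo_tool", "arguments": {
  "deltas": [
    {"dx": 0,"dy": -0.1,"dz": 0,"ax": 0,"ay": 0,"az": 0,"hand": 0},
    {"dx": 0,"dy": -0.2,"dz": 0,"ax": 0,"ay": 0,"az": 0,"hand": 0},
    {"dx": 0,"dy": -0.3,"dz": 0,"ax": 0,"ay": 0,"az": 0,"hand": 0},
    {"dx": 0,"dy": -0.4,"dz": 0,"ax": 0,"ay": 0,"az": 0,"hand": 0},
    {"dx": 0,"dy": -0.5,"dz": 0,"ax": 0,"ay": 0,"az": 0,"hand": 0},
    {"dx": 0,"dy": -0.6,"dz": 0,"ax": 0,"ay": 0,"az": 0,"hand": 0},
    {"dx": 0,"dy": -0.6,"dz": 0,"ax": 0,"ay": 0,"az": 0,"hand": 0}
  ]
}}

```text
clock: 3.38
tool_pos: [0.4976, 0.359, 0.1119]
eef_rot: [-0.153, 0.988, -0.001, -0.001]
contact_force: [-0.7, 0.1, -0.3]
opening: 0.004
```

```bash
python3 - <<'E'
from h import *
st=r.get_state(); print(st['clock'],S(st['tool_pos']),st['contact_force'])
grab('side','side4')
E
```

```text
3.375 [-0.14094144  0.03082929  0.11191236] [-0.70717659  0.14525154 -0.26481326]
```

View pics/side4.png

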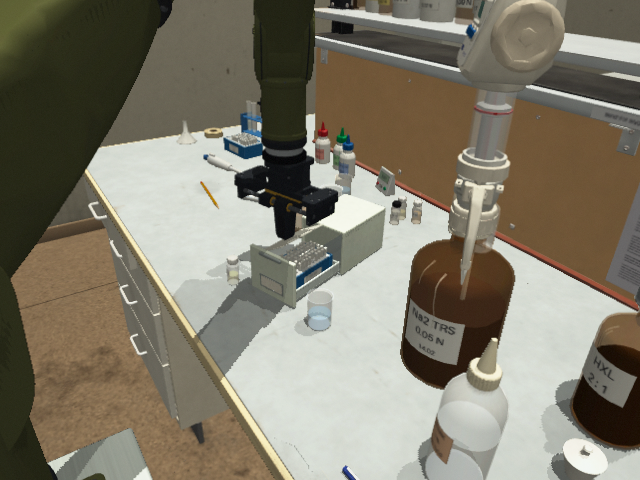

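The lid appears to have fallen shut (295,245). I retreat upwards to the front of the tray and check.

>>> {"name": "servo_tool", "arguments": {
  "deltas": [
    {"dx": 0,"dy": 0,"dz": -0.6,"ax": 0,"ay": 0,"az": 0,"hand": 0},
    {"dx": 0.3,"dy": -0.1,"dz": -1.2,"ax": 0,"ay": 0,"az": 0,"hand": 0},
    {"dx": 0.9,"dy": -0.3,"dz": -1.2,"ax": 0,"ay": 0,"az": 0,"hand": 0},
    {"dx": 1.6,"dy": -0.5,"dz": -1.2,"ax": 0,"ay": 0,"az": 0,"hand": 0},
    {"dx": 2.15,"dy": -0.51,"dz": -1.2,"ax": 0,"ay": 0,"az": 0,"hand": 0},
    {"dx": 2.15,"dy": -0.51,"dz": -1.2,"ax": 0,"ay": 0,"az": 0,"hand": 0},
    {"dx": 2.15,"dy": -0.51,"dz": -1.2,"ax": 0,"ay": 0,"az": 0,"hand": 0}
  ]
}}

```text
clock: 4.3
tool_pos: [0.3846, 0.293, 0.1846]
eef_rot: [-0.154, 0.988, 0.0, 0.001]
contact_force: [-0.4, -0.3, -0.7]
opening: 0.008
```

```bash
python3 - <<'E'
from h import *
st=r.get_state(); print(st['clock'],S(st['tool_pos']),st['contact_force'])
grab('side','side5');grab('top','top5')
a=cv2.imread('pics/side5.png')[180:340,200:400];b=cv2.imread('pics/top5.png')[125:325,200:400]
cv2.imwrite('pics/c5.png',np.hstack([cv2.resize(a,(400,320)),cv2.resize(b,(400,400))[:320]]))
cv2.imwrite('pics/c5.png',np.hstack([cv2.resize(a,(400,320)),cv2.resize(b,(320,320))]))
d=np.load('pics/top5.npz')['d'];W=S(world('top',d))
m=(W[...,2]>.04)&(abs(W[...,1])<.12)&(W[...,0]<-.07)&(W[...,0]>-.2)&(W[...,2]<.13)
P=W[m]; print(len(P),np.percentile(P,[1,5,50,95,99],axis=0))
E
```

```text
4.3 [-0.26859811  0.0022785   0.18458021] [-0.3518769  -0.3396569  -0.73074466]
2266 [[-0.19438141 -0.10440933  0.04341062]
 [-0.1797311  -0.03451518  0.04586086]
 [-0.12182047  0.01133137  0.0822314 ]
 [-0.08217602  0.04237504  0.10255499]
 [-0.07030584  0.04474143  0.1050729 ]]
```

View pics/c5.png

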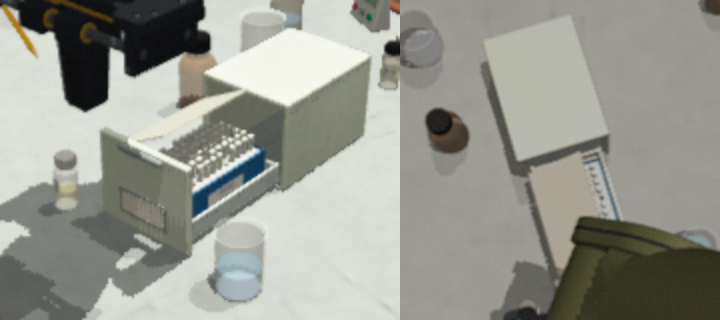

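The lid still stands partly open across the box: tips are visible right of it, at about (590,190) in the right half. I check whether it is still falling.

```bash
python3 - <<'E'
from h import *
for i in range(4):
    p,d=grab('top',f'top6_{i}');W=S(world('top',d)); 
    m=(abs(W[...,1])<.06)&(W[...,0]<-.09)&(W[...,0]>-.13)&(W[...,2]>.05)&(W[...,2]<.14); P=W[m]
    print(r.get_state()['clock'],end=' ')
    for lo in np.arange(-.04,.05,.01):
        k=(P[:,1]>=lo)&(P[:,1]<lo+.01); print(round(lo,2),np.round(np.median(P[k,2]),3) if k.any() else None,end='; ')
    print()
E
```

```text
4.45 -0.04 0.05; -0.03 0.061; -0.02 0.103; -0.01 0.099; 0.0 0.094; 0.01 0.088; 0.02 0.083; 0.03 0.077; 0.04 0.074; 
4.5 -0.04 0.051; -0.03 0.062; -0.02 0.103; -0.01 0.099; 0.0 0.093; 0.01 0.088; 0.02 0.083; 0.03 0.077; 0.04 0.073; 
4.55 -0.04 0.05; -0.03 0.062; -0.02 0.103; -0.01 0.099; 0.0 0.094; 0.01 0.088; 0.02 0.082; 0.03 0.077; 0.04 0.073; 
4.6 -0.04 0.051; -0.03 0.062; -0.02 0.103; -0.01 0.099; 0.0 0.094; 0.01 0.088; 0.02 0.083; 0.03 0.077; 0.04 0.073;
```

```bash
python3 - <<'E'
from h import *
p,d=grab('side','side6')
cv2.imwrite('pics/c6.png',cv2.resize(cv2.cvtColor(p,cv2.COLOR_RGB2BGR)[200:310,235:350],None,fx=5.2,fy=5.2,interpolation=cv2.INTER_CUBIC))
a=cv2.imread('pics/side4.png')[180:310,235:350]
cv2.imwrite('pics/c4.png',cv2.resize(a,None,fx=4.5,fy=4.5,interpolation=cv2.INTER_CUBIC))
E
```

```text
(no output)
```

View pics/c6.png

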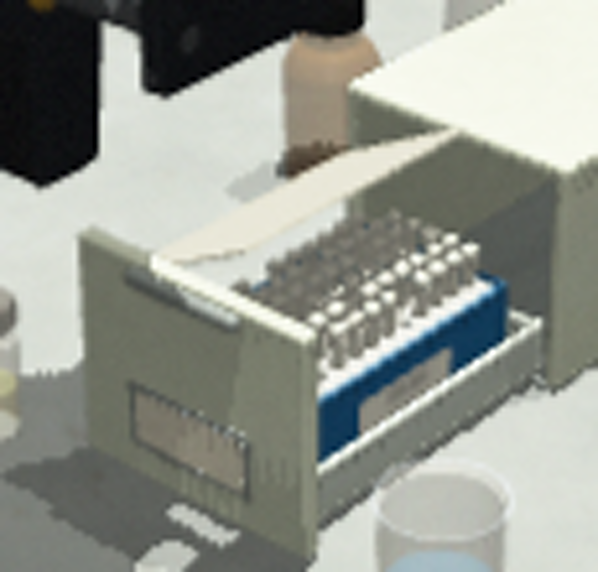

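View pics/c4.png

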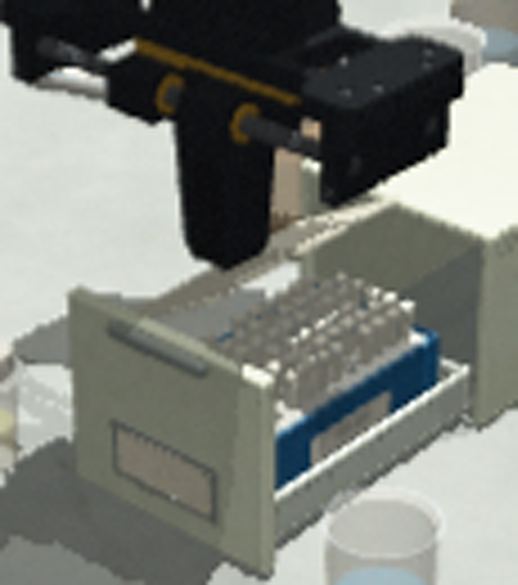

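The lid has stopped at about 0.48 rad with its near corner close to the front panel's top edge, at (155,258) in the zoom. I move the arm aside for a clear view.

>>> {"name": "servo_tool", "arguments": {
  "deltas": [
    {"dx": 0,"dy": 0.7,"dz": -0.3,"ax": 0,"ay": 0,"az": 0,"hand": 0},
    {"dx": 0,"dy": 1.5,"dz": -0.5,"ax": 0,"ay": 0,"az": 0,"hand": 0},
    {"dx": 0,"dy": 2.3,"dz": -0.5,"ax": 0,"ay": 0,"az": 0,"hand": 0},
    {"dx": 0,"dy": 3.1,"dz": -0.5,"ax": 0,"ay": 0,"az": 0,"hand": 0},
    {"dx": 0,"dy": 3.9,"dz": -0.5,"ax": 0,"ay": 0,"az": 0,"hand": 0},
    {"dx": 0,"dy": 4.5,"dz": -0.5,"ax": 0,"ay": 0,"az": 0,"hand": 0},
    {"dx": 0,"dy": 4.5,"dz": -0.5,"ax": 0,"ay": 0,"az": 0,"hand": 0}
  ]
}}

```text
clock: 5.52
tool_pos: [0.2991, 0.5527, 0.2143]
eef_rot: [-0.156, 0.988, 0.001, -0.001]
contact_force: [-0.5, -0.6, -0.6]
opening: 0.002
```

```bash
python3 - <<'E'
from h import *
p,d=grab('top','top7');W=S(world('top',d)); 
print(r.get_state()['clock'],S(r.get_state()['tool_pos']))
for lo in np.arange(-.06,.07,.01):
    m=(W[...,1]>=lo)&(W[...,1]<lo+.01)&(W[...,0]<-.065)&(W[...,0]>-.23)&(W[...,2]>.062)&(W[...,2]<.14); P=W[m]
    if len(P)>5:
        print(round(lo,2),len(P),'x',P[:,0].min().round(4),P[:,0].max().round(4),'z by x',[(round(a,2),np.round(np.median(P[(P[:,0]>=a)&(P[:,0]<a+.02),2]),3)) for a in np.arange(-.22,-.07,.02) if ((P[:,0]>=a)&(P[:,0]<a+.02)).any()])
cv2.imwrite('pics/c7.png',cv2.resize(cv2.cvtColor(p,cv2.COLOR_RGB2BGR)[205:330,240:370],None,fx=4.5,fy=4.5,interpolation=cv2.INTER_CUBIC))
E
```

```text
5.575 [-0.27023341  0.27283123  0.21411276]
-0.06 16 x -0.2116 -0.0651 z by x [(np.float64(-0.22), np.float64(0.089)), (np.float64(-0.08), np.float64(0.092))]
-0.05 68 x -0.2118 -0.0653 z by x [(np.float64(-0.22), np.float64(0.091)), (np.float64(-0.08), np.float64(0.094))]
-0.04 62 x -0.2119 -0.0653 z by x [(np.float64(-0.22), np.float64(0.091)), (np.float64(-0.08), np.float64(0.095))]
-0.03 100 x -0.2161 -0.0655 z by x [(np.float64(-0.22), np.float64(0.091)), (np.float64(-0.18), np.float64(0.064)), (np.float64(-0.16), np.float64(0.063)), (np.float64(-0.14), np.float64(0.063)), (np.float64(-0.12), np.float64(0.063)), (np.float64(-0.1), np.float64(0.063)), (np.float64(-0.08), np.float64(0.095))]
-0.02 370 x -0.2167 -0.0654 z by x [(np.float64(-0.22), np.float64(0.09)), (np.float64(-0.2), np.float64(0.102)), (np.float64(-0.18), np.float64(0.101)), (np.float64(-0.16), np.float64(0.102)), (np.float64(-0.14), np.float64(0.101)), (np.float64(-0.12), np.float64(0.102)), (np.float64(-0.1), np.float64(0.102)), (np.float64(-0.08), np.float64(0.095))]
-0.01 482 x -0.2166 -0.065 z by x [(np.floa
[... 1483 characters left out ...]
float64(-0.18), np.float64(0.077)), (np.float64(-0.16), np.float64(0.077)), (np.float64(-0.14), np.float64(0.076)), (np.float64(-0.12), np.float64(0.076)), (np.float64(-0.1), np.float64(0.077)), (np.float64(-0.08), np.float64(0.095))]
0.04 220 x -0.2121 -0.0652 z by x [(np.float64(-0.22), np.float64(0.091)), (np.float64(-0.2), np.float64(0.073)), (np.float64(-0.18), np.float64(0.074)), (np.float64(-0.16), np.float64(0.073)), (np.float64(-0.14), np.float64(0.074)), (np.float64(-0.12), np.float64(0.072)), (np.float64(-0.1), np.float64(0.073)), (np.float64(-0.08), np.float64(0.094))]
0.05 12 x -0.2116 -0.0661 z by x [(np.float64(-0.22), np.float64(0.091)), (np.float64(-0.08), np.float64(0.09))]
```

View pics/c7.png

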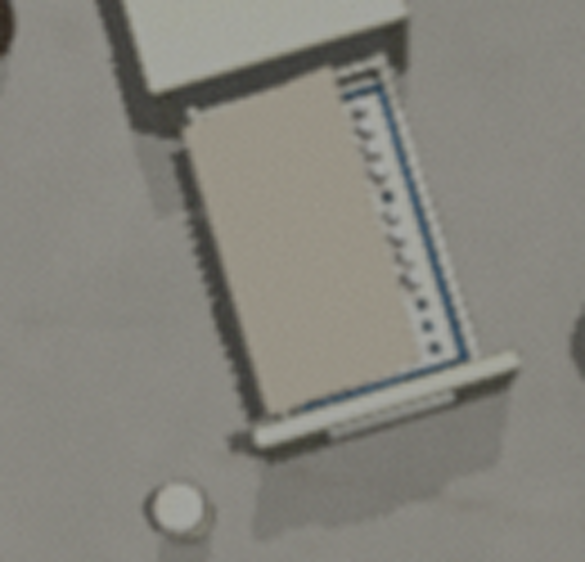

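The lid is square to the box and just creeping: at the same spots its heights fell about 1 mm in 1 s, and the plate now runs from z 0.074 to 0.102. Nothing is visibly jammed, so I bring the closed fingertips above the lid for a light push down.

>>> {"name": "servo_tool", "arguments": {
  "deltas": [
    {"dx": -0.4,"dy": -0.8,"dz": 0,"ax": 0,"ay": 0,"az": 0,"hand": 0},
    {"dx": -0.8,"dy": -1.6,"dz": 0,"ax": 0,"ay": 0,"az": 0,"hand": 0},
    {"dx": -1.2,"dy": -2.4,"dz": 0,"ax": 0,"ay": 0,"az": 0,"hand": 0},
    {"dx": -1.6,"dy": -3.2,"dz": 0,"ax": 0,"ay": 0,"az": 0,"hand": 0},
    {"dx": -2.0,"dy": -4.0,"dz": 0.2,"ax": 0,"ay": 0,"az": 0,"hand": 0},
    {"dx": -2.15,"dy": -4.6,"dz": 0.6,"ax": 0,"ay": 0,"az": 0,"hand": 0},
    {"dx": -2.15,"dy": -4.65,"dz": 1.0,"ax": 0,"ay": 0,"az": 0,"hand": 0},
    {"dx": -2.15,"dy": -4.65,"dz": 1.2,"ax": 0,"ay": 0,"az": 0,"hand": 0},
    {"dx": -2.15,"dy": -4.65,"dz": 1.2,"ax": 0,"ay": 0,"az": 0,"hand": 0}
  ]
}}

```text
clock: 6.7
tool_pos: [0.5087, 0.3228, 0.142]
eef_rot: [-0.154, 0.988, -0.0, -0.001]
contact_force: [0.1, 0.1, 0.1]
opening: 0.002
```

```bash
python3 - <<'E'
from h import *
st=r.get_state();print(st['clock'],S(st['tool_pos']),st['contact_force'])
p,d=grab('side','side8')
cv2.imwrite('pics/c8.png',cv2.resize(cv2.cvtColor(p,cv2.COLOR_RGB2BGR)[180:310,235:350],None,fx=4.5,fy=4.5,interpolation=cv2.INTER_CUBIC))
E
```

```text
6.7 [-0.14134985 -0.00709003  0.14203601] [0.06267056 0.05545696 0.11126676]
```

View pics/c8.png

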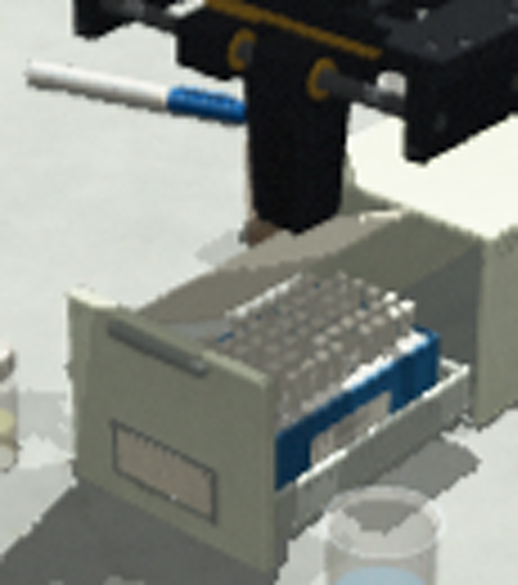

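>>> {"name": "servo_tool", "arguments": {
  "deltas": [
    {"dx": 0,"dy": 0,"dz": 0.1,"ax": 0,"ay": 0,"az": 0,"hand": 0},
    {"dx": 0,"dy": 0,"dz": 0.2,"ax": 0,"ay": 0,"az": 0,"hand": 0},
    {"dx": 0,"dy": 0,"dz": 0.3,"ax": 0,"ay": 0,"az": 0,"hand": 0},
    {"dx": 0,"dy": 0,"dz": 0.38,"ax": 0,"ay": 0,"az": 0,"hand": 0},
    {"dx": 0,"dy": 0,"dz": 0.44,"ax": 0,"ay": 0,"az": 0,"hand": 0}
  ]
}}

```text
clock: 7.38
tool_pos: [0.5094, 0.3231, 0.1158]
eef_rot: [-0.154, 0.988, -0.0, -0.0]
contact_force: [0.0, -0.8, 0.9]
opening: 0.009
```

```bash
python3 - <<'E'
from h import *
st=r.get_state();print(st['clock'],S(st['tool_pos']),st['contact_force'])
p,d=grab('side','side9')
cv2.imwrite('pics/c9.png',cv2.resize(cv2.cvtColor(p,cv2.COLOR_RGB2BGR)[180:310,235:350],None,fx=4.5,fy=4.5,interpolation=cv2.INTER_CUBIC))
E
```

```text
7.375 [-0.14057618 -0.00695954  0.11581156] [ 0.04780363 -0.8282143   0.86960602]
```

View pics/c9.png

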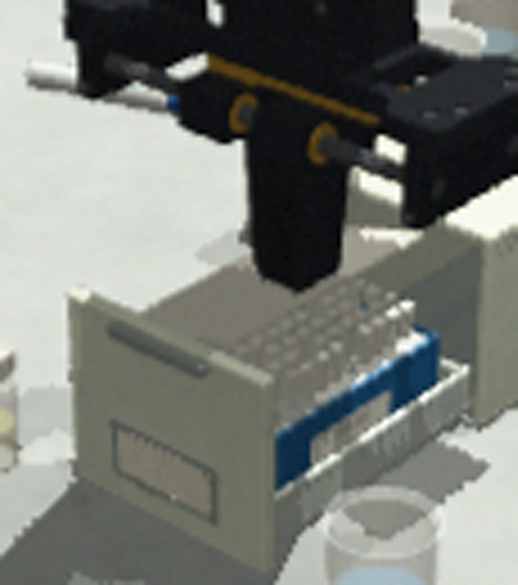

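The fingertips are pressing the lid down at only about 1 N. I continue down to its shut height, z 0.075.

>>> {"name": "servo_tool", "arguments": {
  "deltas": [
    {"dx": 0,"dy": 0,"dz": 0.06,"ax": 0,"ay": 0,"az": 0,"hand": 0},
    {"dx": 0,"dy": 0,"dz": 0.12,"ax": 0,"ay": 0,"az": 0,"hand": 0},
    {"dx": 0,"dy": 0,"dz": 0.18,"ax": 0,"ay": 0,"az": 0,"hand": 0},
    {"dx": 0,"dy": 0,"dz": 0.22,"ax": 0,"ay": 0,"az": 0,"hand": 0}
  ]
}}

```text
clock: 7.92
tool_pos: [0.5093, 0.3231, 0.1027]
eef_rot: [-0.154, 0.988, -0.0, -0.0]
contact_force: [-0.5, -0.2, 1.0]
opening: 0.008
```

```bash
python3 - <<'E'
from h import *
st=r.get_state();print(st['clock'],S(st['tool_pos']),st['contact_force'])
p,d=grab('side','side10')
cv2.imwrite('pics/c10.png',cv2.resize(cv2.cvtColor(p,cv2.COLOR_RGB2BGR)[180:310,235:350],None,fx=4.5,fy=4.5,interpolation=cv2.INTER_CUBIC))
E
```

```text
7.925 [-0.14062604 -0.00693517  0.10266044] [-0.50253568 -0.15944795  0.95221078]
```

View pics/c10.png

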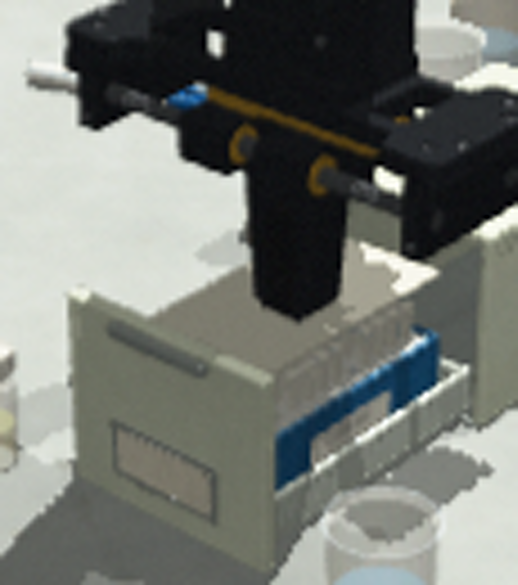

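Almost flat now. A last 4 mm, then I retreat to the front and check.

>>> {"name": "servo_tool", "arguments": {
  "deltas": [
    {"dx": 0,"dy": 0,"dz": 0.04,"ax": 0,"ay": 0,"az": 0,"hand": 0},
    {"dx": 0,"dy": 0,"dz": 0.07,"ax": 0,"ay": 0,"az": 0,"hand": 0},
    {"dx": 0,"dy": 0,"dz": 0.07,"ax": 0,"ay": 0,"az": 0,"hand": 0}
  ]
}}

```text
clock: 8.35
tool_pos: [0.5104, 0.3235, 0.1004]
eef_rot: [-0.154, 0.988, 0.0, 0.001]
contact_force: [-1.4, -1.9, 10.8]
opening: 0.007
```

>>> {"name": "servo_tool", "arguments": {
  "deltas": [
    {"dx": 0,"dy": 0,"dz": -0.5,"ax": 0,"ay": 0,"az": 0,"hand": 0},
    {"dx": 0.2,"dy": 0.1,"dz": -1.2,"ax": 0,"ay": 0,"az": 0,"hand": 0},
    {"dx": 0.9,"dy": 0.12,"dz": -1.4,"ax": 0,"ay": 0,"az": 0,"hand": 0},
    {"dx": 1.6,"dy": 0.12,"dz": -1.4,"ax": 0,"ay": 0,"az": 0,"hand": 0},
    {"dx": 2.15,"dy": 0.12,"dz": -1.4,"ax": 0,"ay": 0,"az": 0,"hand": 0},
    {"dx": 2.15,"dy": 0.12,"dz": -1.4,"ax": 0,"ay": 0,"az": 0,"hand": 0}
  ]
}}

```text
clock: 9.1
tool_pos: [0.382, 0.2901, 0.183]
eef_rot: [-0.155, 0.988, -0.001, -0.001]
contact_force: [-0.0, 0.1, 0.4]
opening: 0.002
```

```bash
python3 - <<'E'
from h import *
st=r.get_state();print(st['clock'],S(st['tool_pos']),st['contact_force'])
p,d=grab('side','side11')
cv2.imwrite('pics/c11.png',cv2.resize(cv2.cvtColor(p,cv2.COLOR_RGB2BGR)[180:320,215:350],None,fx=4.2,fy=4.2,interpolation=cv2.INTER_CUBIC))
p,d=grab('top','top11');W=S(world('top',d))
for lo in np.arange(-.05,.05,.01):
    m=(W[...,1]>=lo)&(W[...,1]<lo+.01)&(W[...,0]<-.09)&(W[...,0]>-.13)&(W[...,2]>.03)&(W[...,2]<.14); print(round(lo,2),m.sum(),np.round(np.median(W[m][:,2]),4) if m.any() else 0)
E
```

```text
9.1 [-0.27203481  0.00027313  0.18295586] [-0.02860596  0.14981565  0.41376448]
-0.05 0 0
-0.04 84 0.075
-0.03 127 0.075
-0.02 132 0.0752
-0.01 128 0.075
0.0 129 0.0749
0.01 129 0.0753
0.02 128 0.0754
0.03 31 0.0734
0.04 0 0
```

View pics/c11.png

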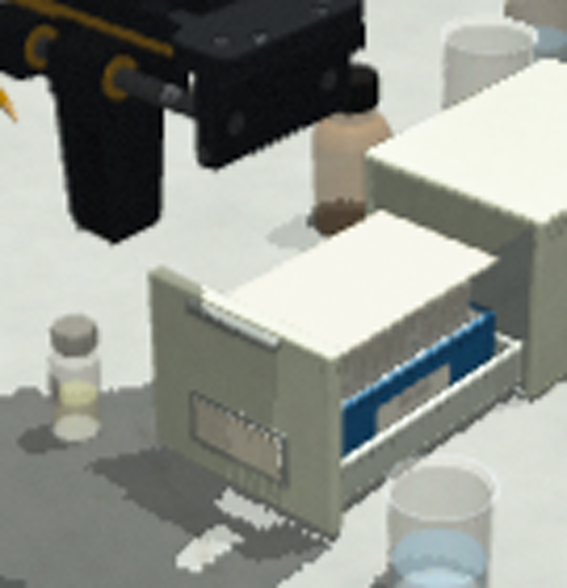

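The lid is shut: the plate is flat at z 0.075 over y −0.04 to +0.03, as expected. The vial, bottle and beaker are still standing. Now I lower the fingertips in front of the panel and push the tray.

>>> {"name": "servo_tool", "arguments": {
  "deltas": [
    {"dx": 0,"dy": 0,"dz": 0.6,"ax": 0,"ay": 0,"az": 0,"hand": 0},
    {"dx": 0,"dy": 0,"dz": 1.2,"ax": 0,"ay": 0,"az": 0,"hand": 0},
    {"dx": 0,"dy": 0,"dz": 1.6,"ax": 0,"ay": 0,"az": 0,"hand": 0},
    {"dx": -0.2,"dy": 0,"dz": 1.63,"ax": 0,"ay": 0,"az": 0,"hand": 0},
    {"dx": -0.5,"dy": 0,"dz": 1.63,"ax": 0,"ay": 0,"az": 0,"hand": 0},
    {"dx": -0.7,"dy": 0,"dz": 1.63,"ax": 0,"ay": 0,"az": 0,"hand": 0},
    {"dx": -0.9,"dy": 0,"dz": 1.63,"ax": 0,"ay": 0,"az": 0,"hand": 0}
  ]
}}

```text
clock: 10.07
tool_pos: [0.4364, 0.3074, 0.0856]
eef_rot: [-0.154, 0.988, 0.0, -0.0]
contact_force: [-2.9, -0.9, 2.7]
opening: 0.004
```

>>> {"name": "servo_tool", "arguments": {
  "deltas": [
    {"dx": -0.2,"dy": 0,"dz": 0,"ax": 0,"ay": 0,"az": 0,"hand": 0},
    {"dx": -0.4,"dy": 0,"dz": 0,"ax": 0,"ay": 0,"az": 0,"hand": 0},
    {"dx": -0.6,"dy": 0,"dz": 0,"ax": 0,"ay": 0,"az": 0,"hand": 0},
    {"dx": -0.8,"dy": 0,"dz": 0,"ax": 0,"ay": 0,"az": 0,"hand": 0},
    {"dx": -1.0,"dy": 0,"dz": 0,"ax": 0,"ay": 0,"az": 0,"hand": 0}
  ]
}}

```text
clock: 10.7
tool_pos: [0.4936, 0.3256, 0.0849]
eef_rot: [-0.154, 0.988, -0.0, -0.0]
contact_force: [-2.7, -1.4, 1.3]
opening: 0.0
```

```bash
python3 - <<'E'
from h import *
st=r.get_state();print(st['clock'],S(st['tool_pos']),st['contact_force'])
p,d=grab('side','side12')
cv2.imwrite('pics/c12.png',cv2.resize(cv2.cvtColor(p,cv2.COLOR_RGB2BGR)[160:330,205:390],None,fx=3.3,fy=3.3,interpolation=cv2.INTER_CUBIC))
E
```

```text
10.7 [-1.54834216e-01  1.53558721e-04  8.48647756e-02] [-2.67908374 -1.4177616   1.33866988]
```

View pics/c12.png

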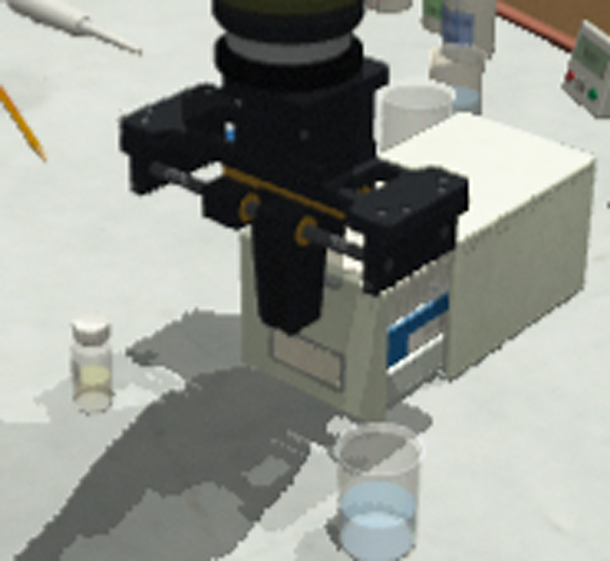

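The tray is more than half in, at about 3 N. I keep pushing and slow towards the end.

>>> {"name": "servo_tool", "arguments": {
  "deltas": [
    {"dx": -0.2,"dy": 0,"dz": 0,"ax": 0,"ay": 0,"az": 0,"hand": 0},
    {"dx": -0.4,"dy": 0,"dz": 0,"ax": 0,"ay": 0,"az": 0,"hand": 0},
    {"dx": -0.55,"dy": 0,"dz": 0,"ax": 0,"ay": 0,"az": 0,"hand": 0},
    {"dx": -0.7,"dy": 0,"dz": 0,"ax": 0,"ay": 0,"az": 0,"hand": 0},
    {"dx": -0.8,"dy": 0,"dz": 0,"ax": 0,"ay": 0,"az": 0,"hand": 0},
    {"dx": -0.87,"dy": 0,"dz": 0,"ax": 0,"ay": 0,"az": 0,"hand": 0},
    {"dx": -0.94,"dy": 0,"dz": 0,"ax": 0,"ay": 0,"az": 0,"hand": 0}
  ]
}}

```text
clock: 11.62
tool_pos: [0.5467, 0.3425, 0.0848]
eef_rot: [-0.154, 0.988, -0.0, -0.0]
contact_force: [-2.6, -1.7, 0.5]
opening: 0.007
```

```bash
python3 - <<'E'
from h import *
st=r.get_state();print(st['clock'],S(st['tool_pos']),st['contact_force'])
E
```

```text
11.625 [-0.09917757  0.00017358  0.08482076] [-2.5582736  -1.73360216  0.48156059]
```

>>> {"name": "servo_tool", "arguments": {
  "deltas": [
    {"dx": -0.06,"dy": 0,"dz": 0,"ax": 0,"ay": 0,"az": 0,"hand": 0},
    {"dx": -0.12,"dy": 0,"dz": 0,"ax": 0,"ay": 0,"az": 0,"hand": 0},
    {"dx": -0.16,"dy": 0,"dz": 0,"ax": 0,"ay": 0,"az": 0,"hand": 0}
  ]
}}

```text
clock: 12.0
tool_pos: [0.552, 0.3442, 0.0847]
eef_rot: [-0.154, 0.988, -0.002, -0.004]
contact_force: [-14.0, -6.0, 10.2]
opening: 0.005
```

The force rose to about 15 N, so the tray has met its stop. I add a small push, then back off and look.

>>> {"name": "servo_tool", "arguments": {
  "deltas": [
    {"dx": -0.03,"dy": 0,"dz": 0,"ax": 0,"ay": 0,"az": 0,"hand": 0},
    {"dx": -0.03,"dy": 0,"dz": 0,"ax": 0,"ay": 0,"az": 0,"hand": 0}
  ]
}}

```text
clock: 12.25
tool_pos: [0.552, 0.3442, 0.0847]
eef_rot: [-0.155, 0.988, -0.002, -0.006]
contact_force: [-14.7, -6.1, 10.9]
opening: 0.006
```

>>> {"name": "servo_tool", "arguments": {
  "deltas": [
    {"dx": 0.4,"dy": 0,"dz": 0,"ax": 0,"ay": 0,"az": 0,"hand": 0},
    {"dx": 1.2,"dy": 0,"dz": -0.2,"ax": 0,"ay": 0,"az": 0,"hand": 0},
    {"dx": 2.0,"dy": 0,"dz": -1.0,"ax": 0,"ay": 0,"az": 0,"hand": 0},
    {"dx": 2.6,"dy": 0.6,"dz": -1.8,"ax": 0,"ay": 0,"az": 0,"hand": 0},
    {"dx": 2.8,"dy": 1.4,"dz": -2.2,"ax": 0,"ay": 0,"az": 0,"hand": 0},
    {"dx": 2.8,"dy": 2.2,"dz": -2.2,"ax": 0,"ay": 0,"az": 0,"hand": 0},
    {"dx": 2.8,"dy": 3.0,"dz": -2.2,"ax": 0,"ay": 0,"az": 0,"hand": 0},
    {"dx": 2.8,"dy": 3.8,"dz": -2.2,"ax": 0,"ay": 0,"az": 0,"hand": 0},
    {"dx": 2.8,"dy": 4.4,"dz": -2.2,"ax": 0,"ay": 0,"az": 0,"hand": 0},
    {"dx": 2.8,"dy": 4.4,"dz": -2.2,"ax": 0,"ay": 0,"az": 0,"hand": 0}
  ]
}}

```text
clock: 13.5
tool_pos: [0.3149, 0.5506, 0.2175]
eef_rot: [-0.156, 0.988, 0.003, 0.0]
contact_force: [0.5, 0.3, 0.3]
opening: 0.005
```

```bash
python3 - <<'E'
from h import *
st=r.get_state();print(st['clock'],S(st['tool_pos']),st['contact_force'])
p,d=grab('top','top13');W=S(world('top',d))
m=np.zeros(d.shape,bool);m[190:260,250:345]=1;m&=(W[...,2]>.075)&(W[...,2]<.1)&(W[...,0]<-.06)
P=W[m];print('top front', P.min(0),P.max(0),np.median(P,0))
q,e=grab('side','side13');Q=S(world('side',e)).reshape(-1,3)
k=Q[(abs(Q[:,1])<.045)&(Q[:,2]>.02)&(Q[:,2]<.08)&(Q[:,0]<-.05)&(Q[:,0]>-.12)];print('face',len(k),np.percentile(k[:,0],[5,50,95]))
P0=S(world('top',np.load('pics/top0.npz')['d']))
for nm,(u,v) in dict(vial=(280,317),bottle=(224,201),beaker=(384,281)).items(): print(nm,P0[v,u],W[v,u])
f=lambda i:cv2.cvtColor(i,cv2.COLOR_RGB2BGR)
cv2.imwrite('pics/c13.png',np.hstack([cv2.resize(f(q)[170:340,210:400],(400,358)),cv2.resize(f(p)[120:335,200:415],(358,358))]))
E
```

```text
13.5 [-0.25664742  0.26890367  0.21754575] [0.49089672 0.26095585 0.26904222]
top front [-0.08465653 -0.05258689  0.07569017] [-0.06001279  0.05146859  0.09983361] [-0.07149494 -0.00065133  0.09281099]
face 982 [-0.08025905 -0.07815999 -0.07611097]
vial [-0.22087073  0.08689384  0.05697721] [-0.22058903  0.08716661  0.05323391]
bottle [-0.00041977  0.12205194  0.08691051] [-0.00132575  0.12172617  0.08979637]
beaker [-0.21238707 -0.10888105  0.02494895] [-0.21251121 -0.10868842  0.02647487]
```

View pics/c13.png

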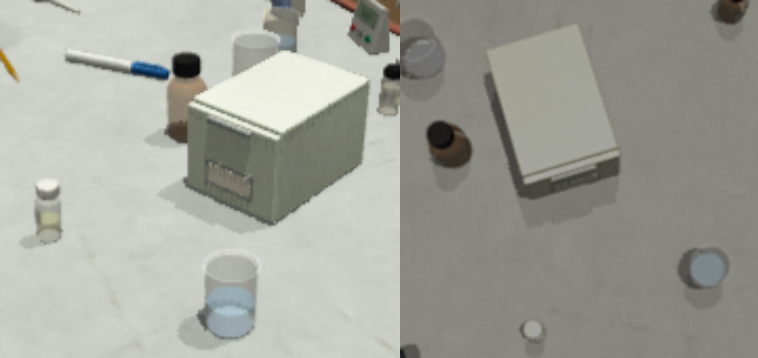

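The panel stands flush in the side view, and vial, bottle and beaker have not moved. I check the seam between panel and housing closely.

```bash
python3 - <<'E'
from h import *
z=np.load('pics/side13.npz');f=cv2.cvtColor(z['p'],cv2.COLOR_RGB2BGR)
cv2.imwrite('pics/c14.png',cv2.resize(f[200:275,295:365],None,fx=8,fy=8,interpolation=cv2.INTER_CUBIC))
Q=S(world('side',z['d']))
# right-hand side face: y ~ -.052, per x-profile ; top profile along x
for y0 in(-.04,-.02,.03):
    m=(abs(Q[...,1]-y0)<.006)&(Q[...,2]>.06)&(Q[...,0]<-.055)&(Q[...,0]>-.1)
    P=Q[m];P=P[np.argsort(P[:,0])]
    print(y0,[(round(a,3),np.round(P[(P[:,0]>=a)&(P[:,0]<a+.003),2].max(),3)) for a in np.arange(-.088,-.056,.003) if ((P[:,0]>=a)&(P[:,0]<a+.003)).any()])
E
```

```text
-0.04 [(np.float64(-0.085), np.float64(0.072)), (np.float64(-0.082), np.float64(0.093)), (np.float64(-0.079), np.float64(0.093)), (np.float64(-0.076), np.float64(0.093)), (np.float64(-0.073), np.float64(0.098)), (np.float64(-0.07), np.float64(0.098)), (np.float64(-0.067), np.float64(0.097)), (np.float64(-0.064), np.float64(0.097)), (np.float64(-0.061), np.float64(0.098)), (np.float64(-0.058), np.float64(0.096))]
-0.02 [(np.float64(-0.085), np.float64(0.09)), (np.float64(-0.082), np.float64(0.094)), (np.float64(-0.079), np.float64(0.093)), (np.float64(-0.076), np.float64(0.093)), (np.float64(-0.073), np.float64(0.097)), (np.float64(-0.07), np.float64(0.098)), (np.float64(-0.067), np.float64(0.098)), (np.float64(-0.064), np.float64(0.097)), (np.float64(-0.061), np.float64(0.097)), (np.float64(-0.058), np.float64(0.098))]
0.03 [(np.float64(-0.082), np.float64(0.086)), (np.float64(-0.079), np.float64(0.093)), (np.float64(-0.076), np.float64(0.093)), (np.float64(-0.073), np.float64(0.097)), (np.float64(-0.07), np.float64(0.098)), (np.float64(-0.067), np.float64(0.098)), (np.float64(-0.064), np.float64(0.097)), (np.float64(-0.061), np.float64(0.097)), (np.float64(-0.058), np.float64(0.097))]
```

View pics/c14.png

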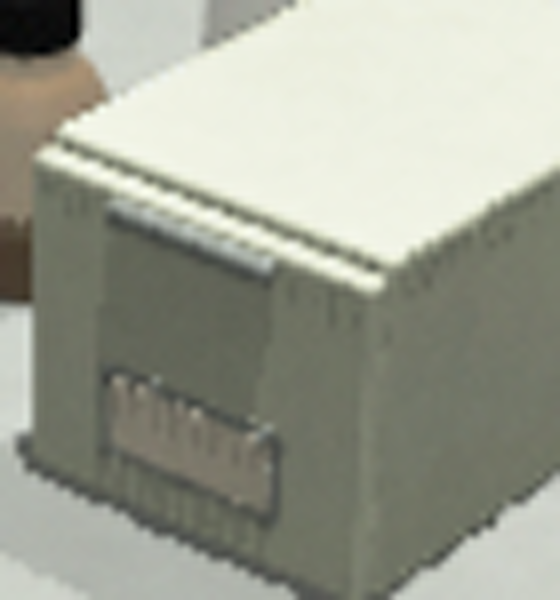

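The seam is closed: the panel sits against the housing front at x −0.073, its face is at about −0.08, and no gap shows at (215,210). I hand the job in.

```bash
python3 -c "
from h import *
print(r.finish_job(), r.get_state()['clock'])"
```

```text
the job is handed in; nothing more can be done
the job is handed in; nothing more can be done
```

The lid is shut and the tray is fully home. I handed the job in at about 13.6 s, with the arm clear of everything; no verdict was reported.

- **Lid:** I pushed it over with the closed fingertips. It did not fall shut by itself: it stopped at about 0.48 rad and only crept from there. I pressed it down from above, at about 1 N and about 11 N at the end. Before I touched the tray, the plate measured flat at 75 mm above the worktop, which is the shut height.
- **Tray:** I pushed the front at about 3 N until it met a hard stop, at about 15 N with no further movement. The panel now lies against the housing with no visible gap, its outer face at about −78 to −81 mm in the station's x, where −80.5 mm is expected.
- **One disagreement:** the measured travel was about 133 mm, while the task gives about 136 mm at the start. I put this down to "about" in the start value and the camera calibration, since the seam is closed.
- **Other objects:** the vial, bottle and beaker measured within about 1 mm sideways of where they started, and all three are still standing.
- **Not checked:** I could not see the tip box once the tray was in the housing.

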